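Feel along the ejector buttons of a die plate

TASK

Check that the five sprung buttons on the die plate move freely: starting at the end with the round hanging lug, run your fingertips lightly along the arc of buttons to the other end, so that each in turn dips a few millimetres and springs back, one at a time and never pressed all the way down. Only touch: the plate stays lying where it is, neither gripped, lifted nor shoved, and the punch, the stack of plates and the jar are left alone.

Things in the scene. Friction and masses are not known exactly. Their poses are not given: they have to be found in the camera images.
- plate: Loose flat dark-metal die plate, 190 (its x) x 90 (its y) x 14 mm, 0.55 to 1.05 kg, lying on the bench. Origin: centre of its underside; z up. One short end, at -x, carries a round hanging lug (40 mm across, 14 mm thick, reaching to x = -127 mm, with a dark 18 mm eye); the other short end is straight. On top stand five sprung ejector buttons in a shallow arc, bulging to the plate's +y.
- pin1_top (a point): Top centre of button 1 (the one next to the lug), at x -68, y -15 mm on the plate and 34 mm above the bench when up; it sinks with the button. A mushroom head of plain steel, 24 mm across with a 4.5 mm high shallow domed top (its rim 2 mm thick below that), on a 12 mm stem. Heads stand 35 to 41 mm apart, centre to centre.
- pin1 (a joint): Sinking of button 1, in m: 0 up, 0.010 fully down (hard stop). A light spring lifts it: about 0.5 N to start, 3 N fully down.
- pin2_top (a point): Top centre of button 2, at x -34, y 8 mm on the plate and 34 mm above the bench when up; it sinks with the button. A mushroom head of plain steel, 24 mm across with a 4.5 mm high shallow domed top (its rim 2 mm thick below that), on a 12 mm stem. Heads stand 35 to 41 mm apart, centre to centre.
- pin2 (a joint): Sinking of button 2, in m: 0 up, 0.010 fully down (hard stop). A light spring lifts it: about 0.5 N to start, 3 N fully down.
- pin3_top (a point): Top centre of button 3, at x 0, y 16 mm on the plate and 34 mm above the bench when up; it sinks with the button. A mushroom head of plain steel, 24 mm across with a 4.5 mm high shallow domed top (its rim 2 mm thick below that), on a 12 mm stem. Heads stand 35 to 41 mm apart, centre to centre.
- pin3 (a joint): Sinking of button 3, in m: 0 up, 0.010 fully down (hard stop). A light spring lifts it: about 0.5 N to start, 3 N fully down.
- pin4_top (a point): Top centre of button 4, at x 34, y 8 mm on the plate and 34 mm above the bench when up; it sinks with the button. A mushroom head of plain steel, 24 mm across with a 4.5 mm high shallow domed top (its rim 2 mm thick below that), on a 12 mm stem. Heads stand 35 to 41 mm apart, centre to centre.
- pin4 (a joint): Sinking of button 4, in m: 0 up, 0.010 fully down (hard stop). A light spring lifts it: about 0.5 N to start, 3 N fully down.
- pin5_top (a point): Top centre of button 5 (the last, at the straight end), at x 68, y -15 mm on the plate and 34 mm above the bench when up; it sinks with the button. A mushroom head of plain steel, 24 mm across with a 4.5 mm high shallow domed top (its rim 2 mm thick below that), on a 12 mm stem. Heads stand 35 to 41 mm apart, centre to centre.
- pin5 (a joint): Sinking of button 5, in m: 0 up, 0.010 fully down (hard stop). A light spring lifts it: about 0.5 N to start, 3 N fully down.
- punch: Bystander: loose upright hand punch with turned wooden head, 46 mm across, 50 mm tall, standing near the plate on its +y side. Origin: centre of its foot.
- stack: Bystander: neat stack of thin steel plates, 67 x 67 x 36 mm, near the plate on its -y side. Origin: centre of its underside.
- jar: Bystander: small closed glass jar with a white cap, 44 mm across, 45 mm tall, off the plate's straight end. Origin: centre of its underside.
There are look-alikes about, which are no part of the job. Several things look just like the plate: the one meant starts farthest to the robot's left.

How it is judged:
By the outcome, as a careful person would: the job done as asked, in the order asked, and still so for the second after the job is handed in, with the robot touching nothing.
It also fails if it takes over 45 s, if anything falls off the work surface, if the arm or the gripper's body presses on something with over 40 N, if the wrist force passes 120 N, or if a joint passes its speed limit or range.

ROBOT

A 6-joint arm with a two-finger parallel gripper is mounted at the origin on the work surface. World frame = base frame: x ahead of the robot, y to its left, z up, the work surface at z = 0. Lengths are in m, angles in rad, forces in N, time in s.
With the tool pointing down it reaches from about 0.3 to 0.825 m from the base axis. Payload 5.4 kg.
Tool frame: the origin (TCP) lies at the very end of the fingers, on their centre line; the grasp point (between the pads) lies 19 mm behind it; z points along the fingers, y is the direction in which the jaws open and shut (so a half turn about z gives the same grasp; the last joint's range is limited). The gripper opens to 92 mm and grips with 3 to 60 N. Pads are 20 mm wide; open, the fingers measure 128 mm over their backs; the gripper's body (75 mm by 189 mm) begins 69 mm behind the grasp point.
Start: joints at [-1.411, 0.158, 1.597, -0, 1.386, -0.21], TCP at [0.208, -0.536, 0.215] pointing down, gripper open.
Joint ranges: [-2.91, 2.91], [-0.94, 2.29], [0.18, 2.7], [-1.29, 4.43], [0.17, 2.64], [-3, 3]. Speed limits (rad/s): [2.57, 2.57, 3.14, 3.14, 3.14, 3.14].

INTERFACE

Orientations are given as a rotation vector (axis times angle).
In Python, from cell import monitor, viewer, bot gives the robot as it stands.
- The arm moves only by the tool drive_tool, never from a script. Its argument "targets" is a list of rows, each a list of 4 numbers: the shift along the tool's x, y, z in mm, then the turn about the tool's z in rad. In form: [[x, y, z, yaw], ...]. A call has 1 to 12 rows; each row shifts and turns the commanded pose from where the row before left it, along the tool's axes as they then stand; what a row does not reach is not made up. A row lasts 1/10 s, in which the tool goes at most 50 mm and 8.59 degrees, less where a joint would pass 70% of its speed; a pose out of reach is approached as far as the arm can. A call with a gripper value outside its range is refused whole. "claw" is the finger opening in mm, from 0 to 91.9, set as the call begins (left out, the last holds). The fingers move at their own pace and stop on an object; "grip_force" is the grip in N (left out, the last holds). Time passes only in rows, so rows that do not move let the fingers close. It gives the time, the measured TCP pose, the force and the opening at its end, in the units of the state.
- monitor.sense(): the state, without advancing time (a new reading comes with each control period).
- viewer.snapshot(name): name is "scene" or "top" or "wrist"; returns the picture (480x640x3 uint8, red, green, blue); there is no depth.
- viewer.camera_info(name): a dict with "fx", "fy", "cx", "cy" (pixels), "rvec" (rotation vector, rad) and "tvec" (3), from world to camera coordinates, as OpenCV has them. Camera axes: x right, y down, z forward; pixel columns grow to the right and rows downward; lengths in m; the calibration is good to about 2 mm. A picture is of the moment at which its call begins: read the wrist's pose just before it. camera_info takes no time and is no camera call; for the wrist camera it gives the pose at the moment of the call.
- bot.sign_off(): hands the job in, once; it reports no verdict.
The state is a dict: "time_s": time; "joints": joint angles; "joint_velocities": joint speeds; "effort": joint torques, N m; "tcp_pos": TCP position; "eef_rot": TCP orientation; "force": force on the tool from outside, world axes, zero at the start; "ft_torque": the same for the moment, N m; "gripper_width": finger opening in m.
Only numpy, scipy, OpenCV 4.12 (cv2) and the standard library are available. Lean on these libraries where they do the work, as an engineer would, in place of code of your own. Each camera call takes 0.05 s, during which the arm holds its last target. There are 200 camera calls.

## Working session

There is one attempt and no reset: what is moved stays moved. The work goes in short steps, Python scripts to look and compute and a tool call to move; the robot and the scene stay as the last step left them, time stands still between calls to the robot, and variables do not carry over. Pictures are saved under pics/ and viewed, about 8 in all and at most 12, crops included, and the job is handed in when it is done.

Besides the shell and the picture viewer there is one more tool, called after ">>>" as a command line: name --pt "numbers of a row" for each row, then --argument value for the rest. drive_tool: Moves the arm, as the interface text tells. Its arguments: {"type":"object","properties":{"targets":{"type":"array","items":{"type":"array","items":{"type":"number"}}},"claw":{"type":"number"},"grip_force":{"type":"number"}},"required":["targets"]}

```bash
mkdir -p pics
python3 - <<'E'
from cell import monitor, viewer, bot
import cv2
print(monitor.sense())
for n in ["top","scene"]:
    im=viewer.snapshot(n); cv2.imwrite(f"pics/{n}0.png",im[:,:,::-1]); print(n,viewer.camera_info(n))
E
```

```text
{'time_s': 0.0, 'joints': array([-1.41109044e+00,  1.59021754e-01,  1.59818668e+00,  8.15395183e-06,
        1.38618253e+00, -2.10097719e-01]), 'joint_velocities': array([-3.64271003e-04,  7.30543343e-05, -8.96030783e-04, -1.13885626e-03,
       -7.68687740e-04,  1.54995071e-03]), 'effort': array([ 4.23616175e-04, -3.85579455e+01, -3.22102404e+01,  7.02962140e-02,
        3.82519641e-02, -1.52026782e-04]), 'tcp_pos': array([ 0.20770983, -0.5355286 ,  0.21365706]), 'eef_rot': array([-3.08627557e+00, -5.77249046e-01, -8.37019222e-05]), 'force': array([-0.93040528,  0.56095485, -1.58256528]), 'ft_torque': array([-0.04411529, -0.03298091, -0.02589201]), 'gripper_width': 0.09230207060946362}
top {'fx': 569.5860377310063, 'fy': 569.5860377310063, 'cx': 316.22834354521234, 'cy': 237.0382225139348, 'rvec': array([ 2.1658343 , -2.16133121,  0.07784426]), 'tvec': array([0.05127019, 0.54982413, 0.99874593])}
scene {'fx': 615.1547876543435, 'fy': 615.1547876543435, 'cx': 327.94711588352004, 'cy': 230.38893415728626, 'rvec': array([ 0.65740753,  2.644753  , -1.09601539]), 'tvec': array([ 0.44061931, -0.16986081,  1.35900608])}
```

View pics/top0.png

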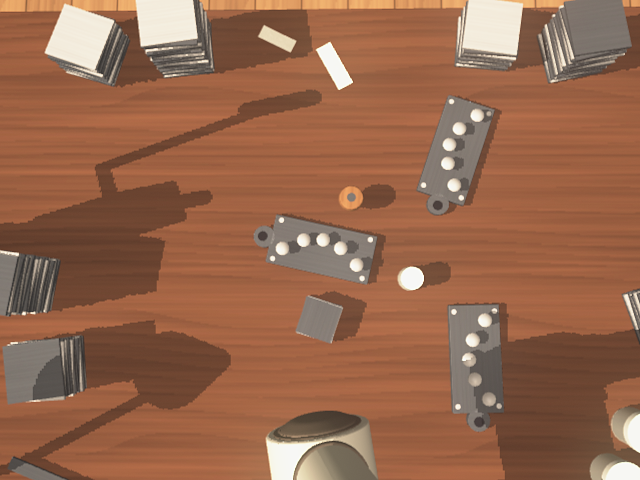

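View pics/scene0.png

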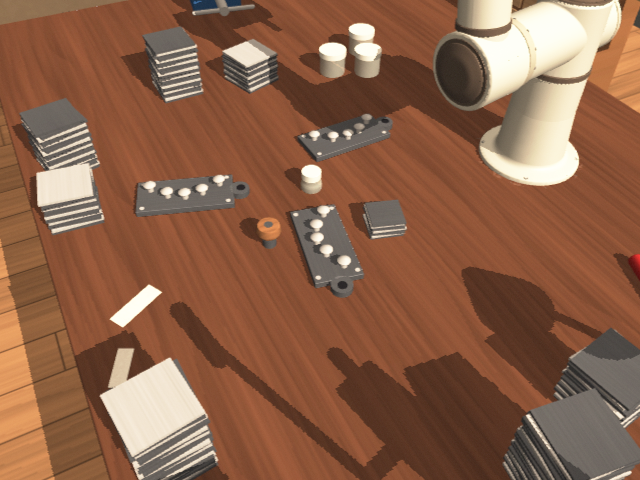

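Top view: three plates look alike, at (322,248), (457,150) and (476,360). Image left should be the robot's left (+y), so the one meant is (322,248). It also has the punch at (350,197), the stack at (320,318) and the jar at (411,278) where the text puts them. I'll confirm it in an enlarged crop.

Run:
```python
import cv2, numpy as np
a=cv2.imread("pics/top0.png")[205:295,245:385]; b=cv2.imread("pics/scene0.png")[195:300,270:410]
a=cv2.resize(a,None,fx=5,fy=5,interpolation=cv2.INTER_CUBIC)
b=cv2.resize(b,None,fx=5,fy=5,interpolation=cv2.INTER_CUBIC)
cv2.imwrite("pics/ca.png",a); cv2.imwrite("pics/cb.png",b)
```

```text
(no output)
```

View pics/ca.png

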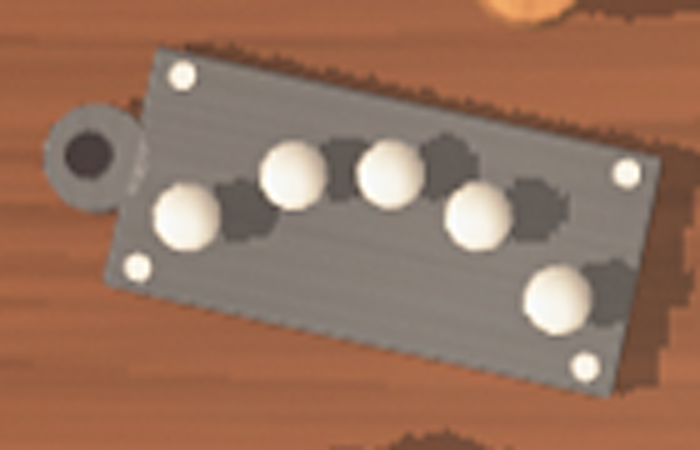

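View pics/cb.png

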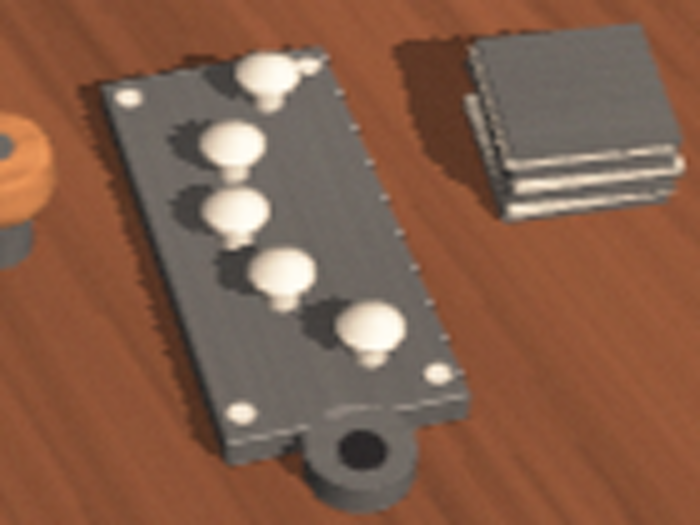

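Crops: the lug is on the left, at (88,155) in crop a, and the heads 1 to 5 are at (187,216), (293,175), (390,174), (478,216), (557,299). In crop b, heads 1 to 5 are at (371,328), (282,272), (236,213), (233,146), (268,74). The arc bulges towards the punch, so this is the right plate. Next I triangulate.

```bash
cat > h.py <<'E'
import cv2, numpy as np
from scipy.spatial.transform import Rotation as R
from cell import monitor, viewer, bot
def P(i): 
    M=cv2.Rodrigues(i["rvec"])[0]; K=np.array([[i["fx"],0,i["cx"]],[0,i["fy"],i["cy"]],[0,0,1]])
    return K@np.c_[M,i["tvec"]]
def tri(Pa,a,Pb,b):
    X=cv2.triangulatePoints(Pa,Pb,np.float64(a).T,np.float64(b).T); return (X[:3]/X[3]).T
def onz(Pm,uv,z):
    return np.array([(lambda h:h[:2]/h[2])(np.linalg.solve(np.c_[Pm[:,:2],Pm[:,2]*z+Pm[:,3]],[u,v,1])) for u,v in uv])
pins=np.array([[-68,-15],[-34,8],[0,16],[34,8],[68,-15]])/1e3
def fit(W):
    c,d=pins.mean(0),W.mean(0); H=(pins-c).T@(W-d); a=np.arctan2(H[0,1]-H[1,0],H[0,0]+H[1,1])
    M=np.array([[np.cos(a),-np.sin(a)],[np.sin(a),np.cos(a)]]); t=d-M@c
    return a,t,pins@M.T+t
E
python3 - <<'E'
from h import *
np.set_printoptions(precision=4,suppress=True)
a=(np.array([(187,216),(293,175),(390,174),(478,216),(557,299)])+.5)/5-.5+[245,205]
b=(np.array([(371,328),(282,272),(236,213),(233,146),(268,74)])+.5)/5-.5+[270,195]
Pa,Pb=P(viewer.camera_info("top")),P(viewer.camera_info("scene"))
X=tri(Pa,a,Pb,b);print(X)
for W in (X[:,:2],onz(Pa,a,.031),onz(Pb,b,.031)):
    A,t,w=fit(W);print(A,t);print(w, np.abs(w-W).max())
i=viewer.camera_info("wrist");print(i)
print(onz(Pa,[(350,197),(320,318),(411,278)],.04))
s=monitor.sense();print(R.from_rotvec(s["eef_rot"]).as_matrix())
E
```

```text
[[ 0.5304  0.1136  0.0281]
 [ 0.5453  0.0755  0.0284]
 [ 0.5458  0.0407  0.0274]
 [ 0.5306  0.0091  0.0276]
 [ 0.5009 -0.019   0.0285]]
-1.7893409400659979 [0.5302 0.0441]
[[ 0.5303  0.1137]
 [ 0.5454  0.0755]
 [ 0.5458  0.0406]
 [ 0.5306  0.0091]
 [ 0.5008 -0.0191]] 0.00010588700210084623
-1.7893748676647008 [0.5296 0.0443]
[[ 0.5297  0.1139]
 [ 0.5448  0.0757]
 [ 0.5452  0.0408]
 [ 0.53    0.0093]
 [ 0.5002 -0.0189]] 0.0003533815070927149
-1.7878753399670737 [0.532  0.0464]
[[ 0.532   0.1161]
 [ 0.5471  0.0779]
 [ 0.5476  0.043 ]
 [ 0.5325  0.0115]
 [ 0.5027 -0.0167]] 0.0005715356309459185
{'fx': 398.6288891280714, 'fy': 398.6288891280714, 'cx': 318.94332547701583, 'cy': 238.7761796506378, 'rvec': array([-2.4048,  1.6454,  0.223 ]), 'tvec': array([-0.5724, -0.0302,  0.3914])}
[[ 0.6202 -0.0079]
 [ 0.406   0.0451]
 [ 0.4763 -0.1147]]
[[ 0.9324  0.3614 -0.0003]
 [ 0.3614 -0.9324  0.0017]
 [ 0.0003 -0.0017 -1.    ]]
```

The fits agree to about 2 mm and the heads come out at about the right height. I'll turn so that tool x lies along the plate's long axis, shut the fingers and travel over at height.

>>> drive_tool --pt "0 0 0 -0.14" --pt "0 0 0 -0.14" --pt "0 0 0 -0.14" --pt "0 0 0 -0.14" --pt "0 0 0 -0.14" --pt "0 0 0 -0.14" --pt "0 0 0 -0.14" --pt "35 9 0 0" --pt "35 9 0 0" --pt "35 9 0 0" --pt "35 9 0 0" --pt "35 9 0 0" --claw 0 --grip_force 5

```text
time_s: 1.3
tcp_pos: [0.2904, -0.3736, 0.2141]
eef_rot: [-2.453, -1.962, -0.0]
force: [0.4, -0.2, 0.7]
gripper_width: 0.0006
```

>>> drive_tool --pt "35 9 0 0" --pt "35 9 0 0" --pt "35 9 0 0" --pt "35 9 0 0" --pt "35 9 0 0" --pt "35 9 0 0" --pt "35 9 0 0" --pt "35 9 0 0" --pt "35 9 0 0" --pt "35 9 0 0" --pt "0 0 0 0" --pt "0 0 0 0"

```text
time_s: 2.5
tcp_pos: [0.4543, -0.0531, 0.2142]
eef_rot: [-2.451, -1.965, 0.001]
force: [-0.1, -0.3, 0.0]
gripper_width: 0.0006
```

```bash
cat >> h.py <<'E'
def rel(tgt,s=None):
    s=s or monitor.sense(); return R.from_rotvec(s["eef_rot"]).inv().apply(np.array(tgt)-s["tcp_pos"])*1e3
E
python3 - <<'E'
from h import *
s=monitor.sense(); print(s["time_s"],s["tcp_pos"],s["force"],s["gripper_width"],s["joints"],R.from_rotvec(s["eef_rot"]).as_matrix())
i=viewer.camera_info("wrist"); np.save("i1.npy",P(i))
im=viewer.snapshot("wrist"); cv2.imwrite("pics/w1.png",im[:,:,::-1])
print(rel([.5303,.1138,.1]))
E
```

```text
2.5 [ 0.45431741 -0.05312829  0.21419917] [-0.09844117 -0.31408801  0.03008397] 0.0005832376978738758 [-3.81256341e-01 -1.55064735e-01  1.91166724e+00 -5.30667750e-04
  1.38592362e+00 -1.62046429e-01] [[ 2.17362865e-01  9.76090293e-01 -1.06050722e-03]
 [ 9.76090801e-01 -2.17363127e-01 -1.36850260e-04]
 [-3.64093376e-04 -1.00540518e-03 -9.99999428e-01]]
[180.27039384  37.65223791 114.1646783 ]
```

View pics/w1.png

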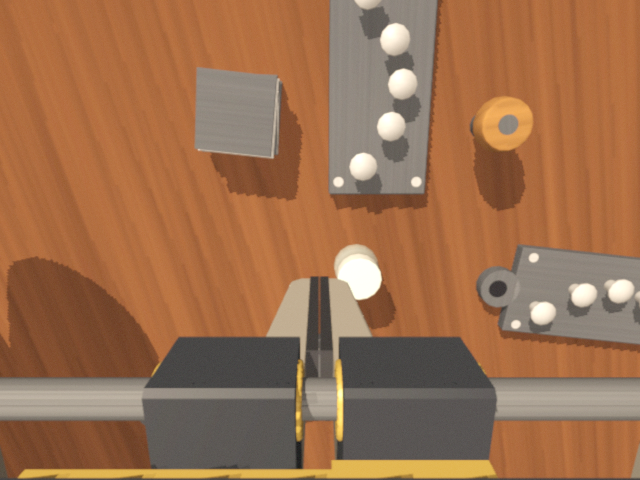

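The wrist view shows buttons 5 to 2 at (363,167), (391,126), (402,84), (395,39), with the jar at (358,270). I'll check these against the earlier positions.

Run:
```python
from h import *
Pw=np.load("i1.npy"); uv=[(395,39),(402,84),(391,126),(363,167)]
print(onz(Pw,uv,.031))
Pa=P(viewer.camera_info("top"))
a=(np.array([(293,175),(390,174),(478,216),(557,299)])+.5)/5-.5+[245,205]
print(tri(Pa,a,Pw,uv))
```

```text
[[ 0.54521303  0.07681321]
 [ 0.54518037  0.04185357]
 [ 0.53052979  0.01066085]
 [ 0.50066716 -0.01816833]]
[[ 0.5438613   0.07541879  0.03847295]
 [ 0.54456157  0.04111283  0.03509286]
 [ 0.5296863   0.00996162  0.03580587]
 [ 0.50072523 -0.01875535  0.02721468]]
```

Agreement is about 1 mm. Moving above button 1, then down to 20 mm over it.

>>> drive_tool --pt "30 6 0 0" --pt "30 6 0 0" --pt "30 6 0 0" --pt "30 6 0 0" --pt "30 6 0 0" --pt "30 7 0 0" --pt "0 0 40 0" --pt "0 0 40 0" --pt "0 0 40 0" --pt "0 0 30 0" --pt "0 0 10 0" --pt "0 0 0 0"

```text
time_s: 3.75
tcp_pos: [0.5291, 0.1129, 0.0535]
eef_rot: [-2.453, -1.96, 0.004]
force: [0.5, 0.5, -0.1]
gripper_width: 0.0002
```

Run:
```python
from h import *
s=monitor.sense(); print(s["time_s"],s["tcp_pos"],s["force"])
print(rel([.530,.1143,.03]))
im=viewer.snapshot("scene")[150:310,230:440]; cv2.imwrite("pics/s1.png",cv2.resize(im[:,:,::-1],None,fx=3.5,fy=3.5,interpolation=cv2.INTER_CUBIC))
```

```text
3.75 [0.52909566 0.11289158 0.05345407] [ 0.46212857  0.47270411 -0.06329071]
[ 1.59196624  0.64205606 23.45097468]
```

View pics/s1.png

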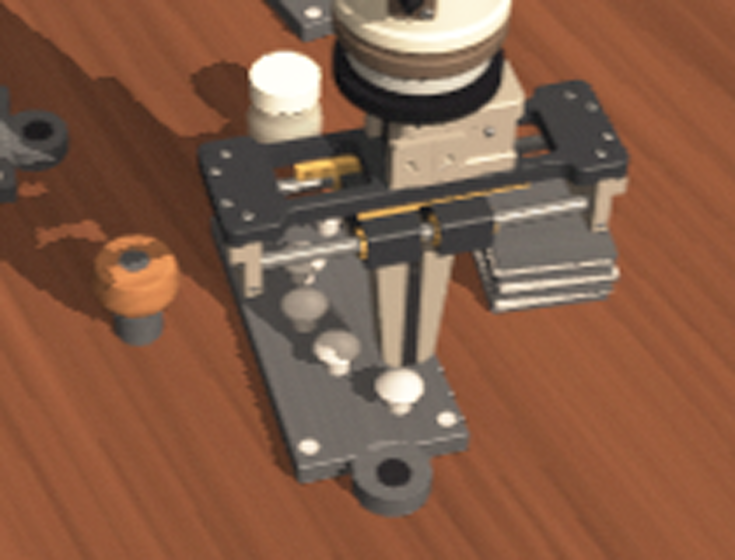

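The closed tips stand right above button 1, at about (405,365) over the head at (400,385). I'll press it about 4 mm.

>>> drive_tool --pt "1.5 0.5 8 0" --pt "0 0 8 0" --pt "0 0 3 0" --pt "0 0 2.5 0" --pt "0 0 2 0" --pt "0 0 0 0" --pt "0 0 0 0"

```text
time_s: 4.5
tcp_pos: [0.531, 0.1154, 0.0313]
eef_rot: [2.453, 1.963, 0.0]
force: [-0.4, -0.0, 1.2]
gripper_width: 0.0005
```

Run:
```python
from h import *
s=monitor.sense(); print(s["time_s"],s["tcp_pos"],s["force"],rel([.530,.1143,.03]))
im=viewer.snapshot("scene")[210:290,290:380]; cv2.imwrite("pics/s2.png",cv2.resize(im[:,:,::-1],None,fx=7,fy=7,interpolation=cv2.INTER_CUBIC))
```

```text
4.5 [0.53104225 0.11542595 0.03132407] [-0.36154967 -0.03428359  1.23901876] [-1.32704444 -0.77027466  1.32394673]
```

View pics/s2.png

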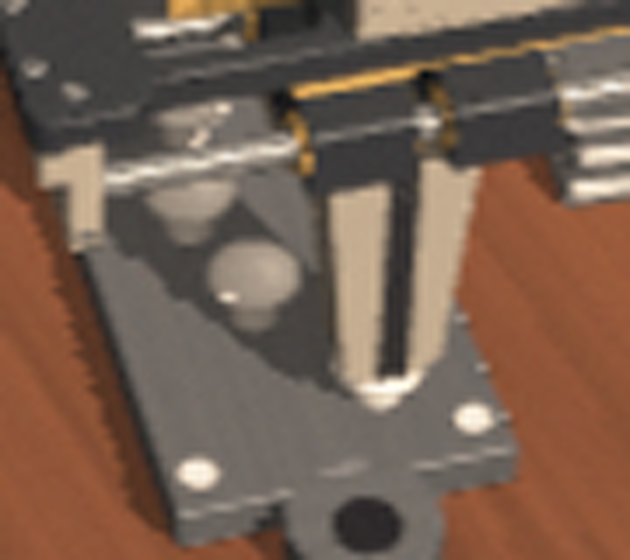

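Button 1 is down about 2.7 mm with 1.2 N on it. I'll go 1.5 mm deeper, then lift and do button 2.

>>> drive_tool --pt "0 0 1.5 0" --pt "0 0 0 0" --pt "0 0 -6 0" --pt "0 0 -6 0" --pt "-17 11 0 0" --pt "-17 12 0 0" --pt "0 0 0 0" --pt "0 0 5 0" --pt "0 0 3 0" --pt "0 0 2 0" --pt "0 0 2 0" --pt "0 0 0 0"

```text
time_s: 5.75
tcp_pos: [0.5455, 0.0777, 0.0293]
eef_rot: [-2.452, -1.963, 0.001]
force: [-1.6, 0.5, 2.7]
gripper_width: 0.0004
```

Run:
```python
from h import *
s=monitor.sense(); print(s["time_s"],s["tcp_pos"],s["force"],rel([.5452,.0763,.03]))
im=viewer.snapshot("scene")[210:290,290:380]; cv2.imwrite("pics/s3.png",cv2.resize(im[:,:,::-1],None,fx=7,fy=7,interpolation=cv2.INTER_CUBIC))
```

```text
5.75 [0.54548236 0.07770002 0.02927192] [-1.55774945  0.47382978  2.67926468] [-1.42776268  0.03003503 -0.72835029]
```

View pics/s3.png

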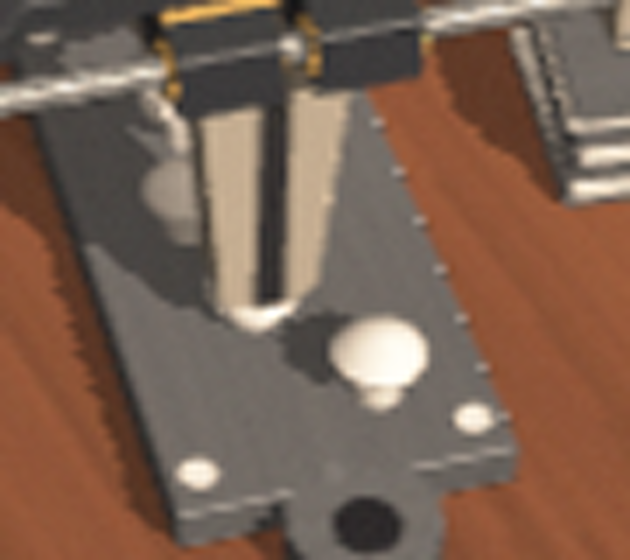

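Button 1 is back up at (380,355), the plate hasn't moved and button 2 is down about 4.7 mm. On to 3, then 4, then 5.

>>> drive_tool --pt "0 0 -6 0" --pt "0 0 -6 0" --pt "-17.5 4 0 0" --pt "-17.5 4 0 0" --pt "0 0 0 0" --pt "0 0 5 0" --pt "0 0 3 0" --pt "0 0 2 0" --pt "0 0 1.5 0" --pt "0 0 0 0"

```text
time_s: 6.8
tcp_pos: [0.5459, 0.0418, 0.0299]
eef_rot: [-2.452, -1.963, 0.0]
force: [-0.0, 0.4, 1.5]
gripper_width: 0.0005
```

>>> drive_tool --pt "0 0 -6 0" --pt "0 0 -6 0" --pt "-17 -4 0 0" --pt "-17 -4 0 0" --pt "0 0 0 0" --pt "0 0 5 0" --pt "0 0 3 0" --pt "0 0 2 0" --pt "0 0 2 0" --pt "0 0 0 0"

```text
time_s: 7.8
tcp_pos: [0.531, 0.0102, 0.0299]
eef_rot: [-2.452, -1.963, -0.0]
force: [0.6, 0.6, 1.0]
gripper_width: 0.0004
```

>>> drive_tool --pt "0 0 -6 0" --pt "0 0 -6 0" --pt "-17 -11.5 0 0" --pt "-17 -11.5 0 0" --pt "0 0 0 0" --pt "0 0 5 0" --pt "0 0 3 0" --pt "0 0 2 0" --pt "0 0 2 0" --pt "0 0 0 0"

```text
time_s: 8.8
tcp_pos: [0.5013, -0.018, 0.03]
eef_rot: [2.452, 1.963, 0.001]
force: [1.4, 0.1, 0.8]
gripper_width: 0.0007
```

Run:
```python
from h import *
s=monitor.sense(); print(s["time_s"],s["tcp_pos"],s["force"],rel([.5007,-.0183,.03]))
im=viewer.snapshot("scene")[190:300,270:400]; cv2.imwrite("pics/s4.png",cv2.resize(im[:,:,::-1],None,fx=5,fy=5,interpolation=cv2.INTER_CUBIC))
```

```text
8.8 [ 0.50134604 -0.01804045  0.03001083] [1.37380639 0.13626867 0.82932921] [-0.39467987 -0.57356009  0.01054868]
```

View pics/s4.png

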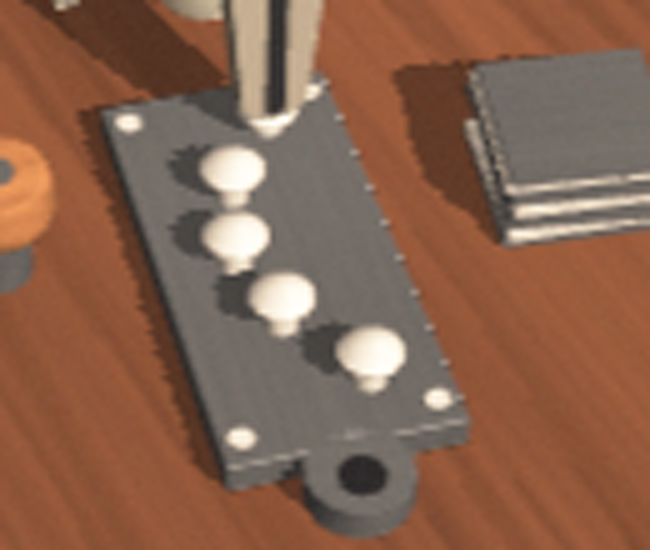

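Button 5 is pressed, 1 to 4 are back up and the plate is where it was. Lifting straight clear.

>>> drive_tool --pt "0 0 -6 0" --pt "0 0 -6 0" --pt "0 0 -25 0" --pt "0 0 -35 0" --pt "0 0 -35 0" --pt "0 0 -35 0" --pt "0 0 0 0" --pt "0 0 0 0"

```text
time_s: 9.65
tcp_pos: [0.5013, -0.0184, 0.173]
eef_rot: [2.452, 1.962, 0.002]
force: [-0.1, 0.1, -1.3]
gripper_width: 0.0004
```

Run:
```python
from h import *
s=monitor.sense(); print(s["time_s"],s["tcp_pos"],s["force"])
im=viewer.snapshot("scene")[:,:,::-1]; a=cv2.imread("pics/scene0.png")
c=np.hstack([x[160:300,240:410] for x in (a,im)])
cv2.imwrite("pics/s5.png",cv2.resize(c,None,fx=2.3,fy=2.3,interpolation=cv2.INTER_CUBIC))
```

```text
9.65 [ 0.50129441 -0.01842364  0.17301395] [-0.14724746  0.14046305 -1.25566553]
```

View pics/s5.png

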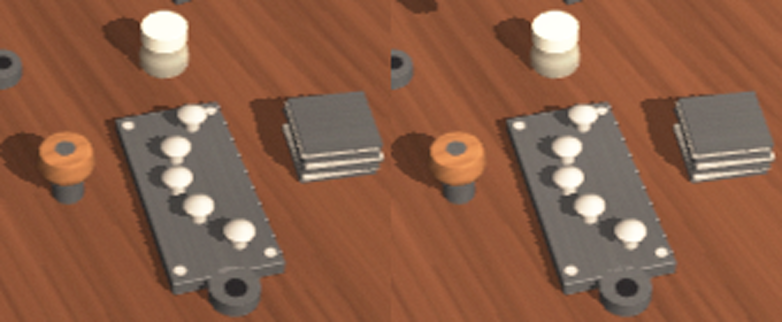

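The before and after views match: all five buttons are up, and the plate, punch, stack and jar are where they were.

```bash
python3 -c "
from cell import bot
print(bot.sign_off())"
```

```text
the job is handed in; nothing more can be done
None
```

I pressed the five buttons of the leftmost die plate one at a time with the closed fingertips, from the lug end to the straight end, and handed the job in at about 10 s. I lifted a few millimetres clear between buttons rather than sliding across. At constant depth the 20 mm wide fingers could have touched two heads at once.

- **Dips:** each button went down about 4 to 5 mm of its 10 mm, judged from the tip height. Buttons 2 to 5 were read at the bottom. Button 1 was read at 2.7 mm, then pressed a further 1.5 mm without another reading.
- **Forces:** the upward force on the tool read 0.8 to 2.7 N at the buttons, with noise of about 1 N. The 2.7 N on button 2 was higher than its depth would suggest, and I put that down to noise.
- **Last check:** the before and after pictures match. All five buttons are back up, and the plate, punch, stack and jar have not visibly moved. The gripper ended about 14 cm above the buttons, and no check failed.

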